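Take the wheel out of the vise and hold the bearing press guard open

ROBOT

A 7-joint arm with a two-finger parallel gripper is mounted at the origin on the work surface. World frame = base frame: x ahead of the robot, y to its left, z up, the work surface at z = 0. Lengths are in mm, angles in rad, forces in N, time in s.
With the tool pointing down it reaches from about 400 to 875 mm from the base axis. Payload 4.4 kg.
Tool frame: the origin (TCP) lies midway between the tips of the shut fingers; the grasp point (between the pads) lies 19 mm behind it; z points along the fingers, y is the line along which they close (so a half turn about z gives the same grasp; the last joint's range is limited). The gripper opens to 85 mm and grips with 20 to 120 N. Pads are 22 mm wide; open, the fingers measure 114 mm over their backs; the gripper's body (76 mm by 85 mm) begins 54 mm behind the grasp point. The pads swing forward as they close: fully open they stand 13 mm farther back than shut.
Start: joints at [1.247, 0.628, 0.038, 1.517, -0.027, 0.996, -0.02], TCP at [165.749, -628.527, 198.913] pointing down, gripper open.
Joint ranges: [-3.06, 3.06], [-0.37, 2.12], [-1.25, 1.32], [0.18, 2.47], [-1.1, 4.24], [0.23, 1.98], [-2.94, 2.94]. Speed limits (rad/s): [2.57, 2.57, 3.14, 3.14, 3.14, 3.14, 3.14].

INTERFACE

Orientations are given as [roll, pitch, yaw] about the fixed x, y, z axes, in that order (R = Rz(yaw) Ry(pitch) Rx(roll)).
In Python, from cell import telemetry, eyes, ctrl, finder gives the robot as it stands.
- The arm moves only by the tool move_arm, never from a script. Its argument "steps" is a list of rows, each a list of 7 numbers: the turn, a rotation vector about the world's x, y, z in degrees, then the shift along the world's x, y, z in m, then the finger opening in m, from 0 to 0.0854. A call has 1 to 5 rows; each row shifts and turns the commanded pose from where the row before left it; what a row does not reach is not made up. A row lasts 1/10 s, in which the tool goes at most 50 mm and 8.59 degrees, less where a joint would pass 70% of its speed; a pose out of reach is approached as far as the arm can. A call with a gripper value outside its range is refused whole. The fingers move at their own pace and stop on an object; the grip force is fixed at half the most. Time passes only in rows, so rows that do not move let the fingers close. It gives the time, the measured TCP pose, the force, the opening and the grip force at its end, in the units of the state.
- telemetry.read_state(): the state, without advancing time (a new reading comes with each control period).
- eyes.get_image(name): name is "scene" or "side" or "wrist"; returns (picture, depth): 400x640x3 uint8, blue, green, red; 400x640 float32, mm along the optical axis (not along the pixel's ray), 0 where there is no reading.
- eyes.calibration(name): a dict with "fx", "fy", "cx", "cy" (pixels), "position" and "attitude" of the camera in the world. Camera axes: x right, y down, z forward; pixel columns grow to the right and rows downward; lengths in mm; the calibration is good to about 2 mm. A picture is of the moment at which its call begins: read the wrist's pose just before it. calibration takes no time and is no camera call; for the wrist camera it gives the pose at the moment of the call.
- ctrl.finish_job(): hands the job in; it is judged then, once.
Trained networks look in the newest picture that a camera, given by its name, has taken for a name from the list of things; names that differ only in an ending like _2 or _b are one class to them, and where a whole thing is asked for, a point or a joint stands for the part that bears it (a point fixed in the world has none). Each returns a list of dicts, best first, with "confidence" (0 to 1); they miss things now and then, are a little off and sometimes report something else, mostly with a low value. They report only what shows in the picture. A call takes as long as a camera call. They do not tell look-alikes from the thing itself.
- finder.boxes_of(camera, name): "location" ([x, y, z] in mm, in the coordinates of the camera as it stood for that picture, good to about 4 mm: the middle of the surface that is visible of it).
- finder.cut_out(camera, name): "mask" (400x640 bool, what is visible of it).
- finder.pinpoint(camera, name): "location" ([x, y, z] in mm, in the coordinates of the camera as it stood for that picture, good to about 4 mm: a listed point, or the origin of a listed thing).
The state is a dict: "clock": time; "qpos": joint angles; "qd": joint speeds; "tau": joint torques, N m; "eef_pos": TCP position; "tool_rot": TCP orientation; "force": force on the tool from outside, world axes, zero at the start; "torque": the same for the moment, N m; "width": finger opening in mm; "gripper_force": force on a finger pad.
Only numpy, scipy, OpenCV 4.12 (cv2) and the standard library are available. Lean on these libraries where they do the work, as an engineer would, in place of code of your own. Each camera call takes 0.05 s, during which the arm holds its last target. There are 200 camera calls.

TASK

The pink wheel has its first bearing: slide the vise jaw open, lift the wheel out and set it down flat, wholly on the round black loading pad with the yellow rim. Then raise the clear guard of the green press, which has a black bar handle, to 60 degrees open from closed (the red stripe by its hinge) and finish while still holding it there, because it falls shut when let go and I need both hands to load the wheel. Do not press the press's button, and leave the jaw open and the other things on the counter where they are.

Things in the scene. Friction and masses are not known exactly. Their poses are not given: they have to be found in the camera images.
- press: small green bearing press, fixed: base 250 (x) x 190 (y) mm, 290 mm high; origin under the base's centre. Its front, with the guard, faces its -x, i.e. world +y to diagonally towards the robot. Front wall 120 mm before the origin, 120 mm high. White plates beside the hinge bear a red stripe running from the hinge the way the guard points at 60 degrees open
- guard_hinge (a point): middle of the guard's hinge, 30 mm in front of the press's origin (-x) and 190 mm above the counter; the hinge line runs along the press's y
- guard (a joint): angle of the clear guard, rad: 0 closed (on its stop, sloping 30 degrees down from the hinge towards the front), grows as its front is raised, limit 1.7; 60 degrees open = 1.047 (sloping 30 degrees up from the hinge towards the front). About 0.4 kg, falls shut from any angle
- guard_bar (a point): middle of the guard's black round bar handle: 14 mm diameter, along the press's y, 102 mm free between two arms; 175 mm from the hinge line. Closed: 102 mm above the counter; at 60 degrees: 278 mm above the counter and straight above its closed place. 55 mm clear between bar and guard's front edge: can be straddled from above with fingers opened about 40 mm
- button (a joint): the red push button on top of the press head, m pressed (0 up, 0.006 fully down); not to be pressed
- vise: small blue vise, fixed: bed 175 x 60 mm, top of the bed at 20 mm; origin at counter level below the middle of the clamped wheel. The moving steel jaw is on its +x side and slides along its +x; fixed jaw on -x, both 40 mm wide (y), about 56 to 61 mm high. Place and yaw vary; it may be left or right of the pad
- jaw (a joint): opening of the moving jaw, m: starts at 0 to 0.003, limit 0.055, about 2 N of friction, stays where it is left. Its top lip reaches 7 mm over the wheel's edge until it is opened. 0.03 or more counts as open
- jaw_knob (a point): middle of the upright black knob on the moving jaw: 22 mm diameter, 36 mm high, centre 78 mm, top 96 mm above the counter; 38 mm from the vise's origin along +x when the jaw reads 0. Moves with the jaw
- pink_wheel: pink urethane wheel, 54 mm diameter, 32 mm high, axis upright, edges bevelled (full diameter from 7 to 25 mm up), 70 g, with a gold bearing in its top; origin at the centre of its underside, which lies 20 mm above the counter in the vise. It may be grasped across the vise's y, where the sides are free
- pad: round loading pad, black with yellow rim, 100 mm diameter, 4 mm thick, fixed; origin at its centre on the counter
- gold_bearing: loose gold bearing, 22 mm diameter, 7 mm high, bystander; origin under its centre
- washer_jar: open glass jar with a stack of zinc washers, 70 mm diameter, 85 mm high, bystander; origin under its centre
- driver: screwdriver with black plastic handle, 190 mm long, lying along its x, bystander
- blue_wheel: blue wheel, 54 mm diameter, 32 mm high, bystander; origin under its centre
- truck: aluminium skateboard truck, axle 200 mm along its y, about 37 mm high, bystander; origin under the axle
Things that resemble listed ones, but are neither listed nor needed, are in the scene too. Of the things that look like the pink_wheel, the smallest one is meant. Leave any purple look-alike of the pad alone.

How it is judged:
By the outcome, as a careful person would: the job done as asked, in the order asked, and still so for the second after the job is handed in, while the arm keeps its last pose, push and grip.
It also fails if it takes over 64 s, if anything falls off the work surface, if the arm or the gripper's body presses on something with over 40 N, if the wrist force passes 120 N, or if a joint passes its speed limit or range.

## Working session

There is one attempt and no reset: what is moved stays moved. The work goes in short steps, Python scripts to look and compute and a tool call to move; the robot and the scene stay as the last step left them, time stands still between calls to the robot, and variables do not carry over. Pictures are saved under pics/ and viewed, at most 10 in all, crops included, and the job is handed in when it is done.

Besides the shell and the picture viewer there is one more tool, called after "Call:" as name([rows], argument=value, ...), one row to a line, values as JSON. move_arm: Moves the arm, as the interface text tells. Its arguments: {"type":"object","properties":{"steps":{"type":"array"}},"required":["steps"]}

```bash
mkdir -p pics; cat > h.py <<'E'
import numpy as np, cv2
from scipy.spatial.transform import Rotation as R
from cell import telemetry, eyes, ctrl, finder
def Rm(a):
    a=np.array(a,float)
    return a if a.shape==(3,3) else (R.from_euler('xyz',a).as_matrix() if a.size==3 else R.from_quat(a).as_matrix())
def w(cam,p,c=None):
    c=c or eyes.calibration(cam); return Rm(c['attitude'])@np.array(p)+np.array(c['position'])
def px(cam,p,c=None):
    c=c or eyes.calibration(cam); q=Rm(c['attitude']).T@(np.array(p)-c['position']); return (q[0]/q[2]*c['fx']+c['cx'],q[1]/q[2]*c['fy']+c['cy'])
E
python3 - <<'E'
from h import *
for n in ['scene','side']:
    im,d=eyes.get_image(n); cv2.imwrite(f'pics/{n}0.png',im); c=eyes.calibration(n); print(n,c)
    for t in ['press','guard_hinge','guard_bar','vise','jaw_knob','pink_wheel','pad','blue_wheel','washer_jar','driver','truck','gold_bearing']:
        for r in finder.pinpoint(n,t)[:3]:
            if r['confidence']>.25:
                p=w(n,r['location'],c); print(t,round(r['confidence'],2),p.round(),np.round(px(n,p,c)))
print(telemetry.read_state())
E
```

```text
scene {'fx': 422.3607757493939, 'fy': 422.3607757493939, 'cx': 310.1649018226816, 'cy': 203.35814000264878, 'position': array([1636.09506352,  538.22242995, 1011.34851836]), 'attitude': array([-2.18430343, -0.0023229 ,  1.9831696 ])}
press 0.86 [ 607. -363.    2.] [204. 222.]
guard_hinge 0.63 [ 612. -327.  190.] [204. 184.]
guard_bar 0.71 [ 596. -178.  102.] [244. 211.]
vise 0.59 [449. 127.   1.] [336. 231.]
vise 0.58 [494. 274.  -1.] [369. 249.]
jaw_knob 0.68 [534. 271.  77.] [367. 239.]
pink_wheel 0.87 [595. 404.   1.] [398. 277.]
pink_wheel 0.63 [452. 380.  -2.] [401. 250.]
pink_wheel 0.61 [496. 270.  20.] [368. 245.]
pad 0.9 [448. 127.   4.] [336. 230.]
pad 0.9 [584.  93.  -1.] [313. 251.]
blue_wheel 0.73 [739. 247.  -1.] [338. 293.]
washer_jar 0.84 [772.  62.  -4.] [282. 284.]
driver 0.59 [324. 278.  -1.] [383. 223.]
truck 0.74 [599. 518.  -2.] [432. 289.]
truck 0.37 [451. 130.   3.] [336. 231.]
side {'fx': 446.3990394989702, 'fy': 446.3990394989702, 'cx': 324.12773076835725, 'cy': 201.50207635640706, 'position': array([ 293.20809974, 1032.00211711,  961.10013004]), 'attitude': 
[... 587 characters left out ...]
 4.] [259. 383.]
{'clock': 1.3, 'qpos': array([ 1.24721632,  0.62843292,  0.03852767,  1.51739785, -0.02701436,
        0.99629671, -0.02001273]), 'qd': array([ 0.0014197 ,  0.00017873, -0.00111544,  0.00106784,  0.00036182,
        0.00117447, -0.00014462]), 'tau': array([-4.37050876e-04, -5.63272870e+01,  1.22527778e+00, -1.93774188e+01,
        1.08398483e-02,  1.59520016e-03,  9.97594839e-06]), 'eef_pos': array([ 165.72602087, -628.53076195,  198.89325992]), 'tool_rot': array([-3.14157626e+00, -3.03272127e-05,  2.57712133e-01]), 'force': array([0.32660346, 0.15649933, 0.94465846]), 'torque': array([ 0.00984934,  0.00649793, -0.01688268]), 'gripper_force': 0.0, 'width': 85.08222354228462}
```

```bash
python3 - <<'E'
import cv2,numpy as np
a=cv2.imread('pics/side0.png')
cv2.imwrite('pics/sideA.png',cv2.resize(a[120:400,160:460],None,fx=2.1,fy=2.1,interpolation=cv2.INTER_CUBIC))
a=cv2.imread('pics/scene0.png')
cv2.imwrite('pics/sceneA.png',cv2.resize(a[130:330,160:460],None,fx=2.6,fy=2.6,interpolation=cv2.INTER_CUBIC))
E
```

```text
(no output)
```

View pics/sideA.png

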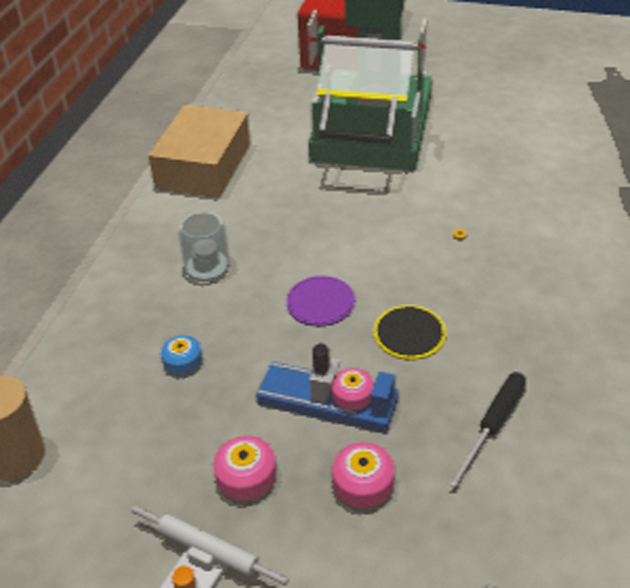

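View pics/sceneA.png

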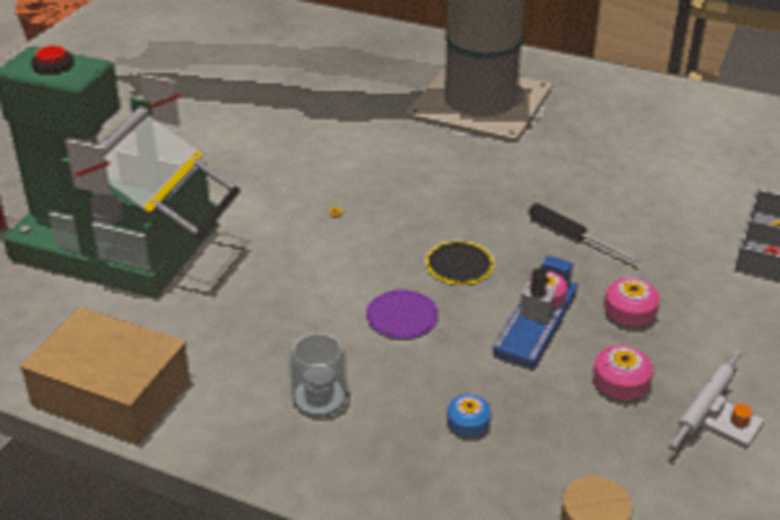

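The side crop shows three pink wheels at (352,388), (245,467) and (363,475). The smallest is the one clamped in the blue vise at (352,388), so that's the target. The black pad with the yellow rim is at (409,331), the purple decoy at (321,300), and the press is at the top. Next I'll get the vise yaw and an enlarged crop to confirm.

```bash
python3 - <<'E'
from h import *
for n in ['side','scene']:
    im,d=eyes.get_image(n); c=eyes.calibration(n)
    v,u=np.nonzero(d>0); z=d[v,u]
    P=np.c_[(u-c['cx'])/c['fx']*z,(v-c['cy'])/c['fy']*z,z]@Rm(c['attitude']).T+c['position']
    hsv=cv2.cvtColor(im,cv2.COLOR_BGR2HSV)[v,u]
    near=(abs(P[:,0]-520)<160)&(abs(P[:,1]-272)<75)&(P[:,2]>8)&(P[:,2]<70)
    b=near&(hsv[:,0]>100)&(hsv[:,0]<130)&(hsv[:,1]>110)
    print(n,b.sum(),cv2.minAreaRect(P[b][:,:2].astype(np.float32)))
    k=(abs(P[:,0]-545)<50)&(abs(P[:,1]-272)<50)&(P[:,2]>72)&(P[:,2]<110)
    print('knob',k.sum(),P[k].mean(0).round(),P[k].min(0).round(),P[k].max(0).round())
    pk=near&((hsv[:,0]>150))&(hsv[:,1]>80)
    print('wheel',pk.sum(),P[pk].min(0).round(),P[pk].max(0).round())
    if n=='side': cv2.imwrite('pics/crop.png',cv2.resize(im[255:375,230:400],None,fx=4,fy=4,interpolation=cv2.INTER_CUBIC))
E
```

```text
side 533 ((527.0159301757812, 274.42144775390625), (57.64120864868164, 175.02273559570312), 89.15382385253906)
knob 86 [532. 274.  89.] [522. 261.  73.] [543. 281. 100.]
wheel 248 [467. 248.  19.] [517. 302.  59.]
scene 239 ((533.1904296875, 276.7091064453125), (50.57202911376953, 173.03118896484375), 86.0072021484375)
knob 55 [539. 273.  87.] [526. 263.  72.] [548. 283.  99.]
wheel 53 [459. 251.  22.] [527. 300.  59.]
```

View pics/crop.png

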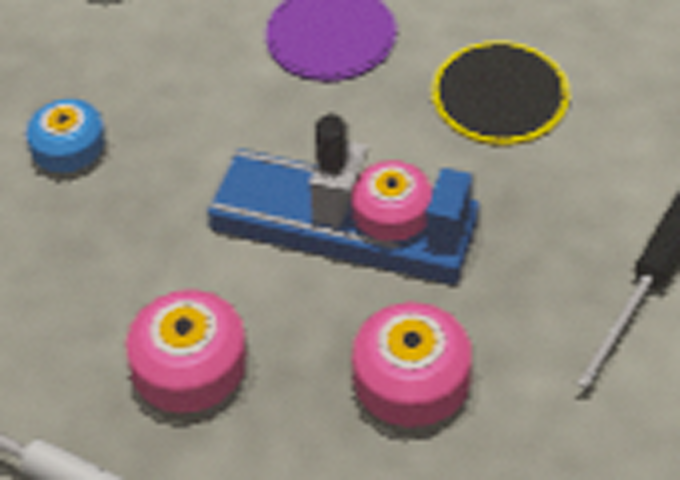

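Call:
move_arm([
  [0, 0, 0, 0, 0.02, 0.045, 0.07],
  [0, 0, 0, 0.02, 0.03, 0.035, 0.07],
  [0, 0, 0, 0.02, 0.04, 0.02, 0.07],
  [0, 0, 0, 0.025, 0.04, 0.01, 0.07],
  [0, 0, 0, 0.025, 0.043, 0, 0.07],
])

```text
clock: 1.9
eef_pos: [256.8, -455.4, 310.7]
tool_rot: [3.137, -0.001, 0.257]
force: [0.9, 0.4, -0.6]
width: 70.2
gripper_force: 0.0
```

The enlarged crop confirms it: the clamped wheel at (392,200) is clearly smaller than the two free ones at (186,350) and (412,365). I'm heading for the knob.

Call:
move_arm([
  [0, 0, -3, 0.025, 0.043, 0, 0.07],
  [0, 0, -3, 0.025, 0.043, 0, 0.07],
  [0, 0, -3, 0.025, 0.043, 0, 0.07],
  [0, 0, -3, 0.025, 0.043, 0, 0.07],
  [0, 0, -3, 0.025, 0.043, 0, 0.07],
])

```text
clock: 2.4
eef_pos: [381.4, -238.9, 309.1]
tool_rot: [3.141, -0.001, -0.006]
force: [0.6, -0.7, 0.2]
width: 70.0
gripper_force: 0.0
```

Call:
move_arm([
  [0, 0, 0, 0.014, 0.0465, 0, 0.07],
  [0, 0, 0, 0.014, 0.0465, 0, 0.07],
  [0, 0, 0, 0.014, 0.0465, 0, 0.07],
  [0, 0, 0, 0.014, 0.0465, 0, 0.07],
  [0, 0, 0, 0.014, 0.0465, 0, 0.07],
])

```text
clock: 2.9
eef_pos: [451.0, -6.3, 309.2]
tool_rot: [3.141, -0.001, -0.004]
force: [1.3, -0.4, 0.5]
width: 70.2
gripper_force: 0.0
```

Call:
move_arm([
  [0, 0, 0, 0.014, 0.0465, 0, 0.06],
  [0, 0, 0, 0.014, 0.0465, 0, 0.06],
  [0, 0, 0, 0.014, 0.0465, 0, 0.06],
  [0, 0, 0, 0.014, 0.0465, -0.01, 0.06],
  [0, 0, 0, 0.01, 0.035, -0.02, 0.06],
])

```text
clock: 3.4
eef_pos: [518.1, 217.0, 279.9]
tool_rot: [-3.139, -0.004, -0.002]
force: [0.3, -0.2, -0.3]
width: 60.2
gripper_force: 0.0
```

```bash
python3 - <<'E'
from h import *
s=telemetry.read_state(); print(s['eef_pos'],s['tool_rot'],s['clock'],s['qpos'].round(2))
im,d=eyes.get_image('wrist'); c=eyes.calibration('wrist'); cv2.imwrite('pics/w1.png',im)
for t in ['vise','jaw_knob','pink_wheel','pad']:
    for r in finder.pinpoint('wrist',t)[:3]:
        p=w('wrist',r['location'],c); print(t,round(r['confidence'],2),p.round(),np.round(px('wrist',p,c)))
v,u=np.nonzero(d>0); z=d[v,u]
P=np.c_[(u-c['cx'])/c['fx']*z,(v-c['cy'])/c['fy']*z,z]@Rm(c['attitude']).T+c['position']
hsv=cv2.cvtColor(im,cv2.COLOR_BGR2HSV)[v,u]
near=(abs(P[:,0]-520)<160)&(abs(P[:,1]-272)<75)
b=near&(hsv[:,0]>100)&(hsv[:,0]<130)&(hsv[:,1]>110)&(P[:,2]>10)&(P[:,2]<70)
print(cv2.minAreaRect(P[b][:,:2].astype(np.float32)))
k=near&(P[:,2]>85)&(P[:,2]<105); print(P[k].min(0),P[k].max(0))
E
```

```text
[518.0843262  216.97670743 279.8703542 ] [-3.13855055e+00 -3.97061246e-03 -2.05941524e-03] 3.4 [-0.24  0.43 -0.3   1.66  0.14  1.07 -2.16]
vise 0.66 [489. 277.  -6.] [273. 175.]
vise 0.44 [315. 285.  -1.] [270. 294.]
jaw_knob 0.87 [530. 278.  76.] [262. 153.]
pink_wheel 0.96 [454. 390.   2.] [188. 202.]
pink_wheel 0.75 [494. 283.  18.] [266. 176.]
pink_wheel 0.71 [587. 416.  -2.] [159.  98.]
pad 0.83 [440. 137.  -3.] [377. 212.]
pad 0.8 [580. 105.  -6.] [408. 105.]
pad 0.58 [318. 285.  -6.] [271. 291.]
((524.52099609375, 277.3145446777344), (58.734535217285156, 172.33169555664062), 87.57896423339844)
[519.93260463 266.34062461  85.07222305] [541.70036686 287.57915739  93.24860741]
```

View pics/w1.png

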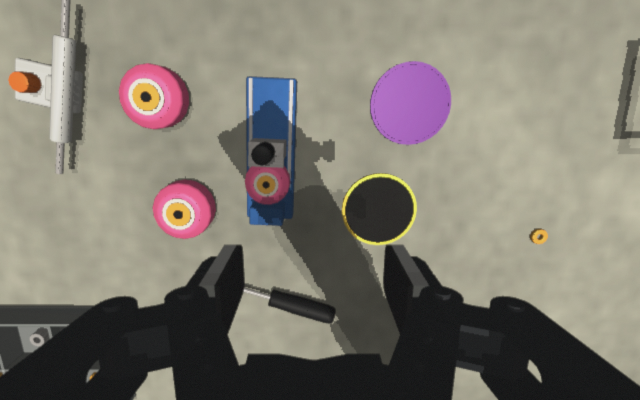

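Wrist view: knob at (263,153), target wheel at (266,185), pad at (380,208). The arm was still settling during that shot, so I'll take one closer look once it's settled.

Call:
move_arm([
  [0, 0, -2, 0.006, 0.025, -0.04, 0.06],
  [0, 0, 0, 0.006, 0.025, -0.04, 0.06],
  [0, 0, 0, 0, 0, -0.02, 0.06],
  [0, 0, 0, 0, 0, 0, 0.06],
  [0, 0, 0, 0, 0, 0, 0.06],
])

```text
clock: 4.15
eef_pos: [529.6, 261.1, 179.9]
tool_rot: [3.141, -0.001, -0.041]
force: [-0.1, -0.7, -0.1]
width: 59.8
gripper_force: 0.0
```

```bash
cat >> h.py <<'E'
def cloud(n):
    c=eyes.calibration(n); im,d=eyes.get_image(n)
    v,u=np.nonzero(d>0); z=d[v,u]
    P=np.c_[(u-c['cx'])/c['fx']*z,(v-c['cy'])/c['fy']*z,z]@Rm(c['attitude']).T+c['position']
    return c,im,d,P,cv2.cvtColor(im,cv2.COLOR_BGR2HSV)[v,u]
E
python3 - <<'E'
from h import *
s=telemetry.read_state(); print(s['eef_pos'],s['tool_rot'],s['clock'],s['qpos'].round(2))
c,im,d,P,hsv=cloud('wrist')
for t in ['jaw_knob','pink_wheel','pad']:
    for r in finder.pinpoint('wrist',t)[:3]:
        p=w('wrist',r['location'],c); print(t,round(r['confidence'],2),p.round(),np.round(px('wrist',p,c)))
near=(abs(P[:,0]-520)<160)&(abs(P[:,1]-272)<75)
b=near&(hsv[:,0]>100)&(hsv[:,0]<130)&(hsv[:,1]>110)&(P[:,2]>10)&(P[:,2]<70)
print(cv2.minAreaRect(P[b][:,:2].astype(np.float32)))
k=near&(P[:,2]>85)&(P[:,2]<105)&(hsv[:,2]<90); print(P[k].min(0),P[k].max(0))
k=near&(hsv[:,0]>150)&(hsv[:,1]>80)&(abs(P[:,1]-273)<40); print('wheel',P[k].min(0),P[k].max(0))
k=(abs(P[:,0]-447)<70)&(abs(P[:,1]-128)<70)&(hsv[:,0]>22)&(hsv[:,0]<35)&(hsv[:,1]>150); print('pad',k.sum(),cv2.minAreaRect(P[k][:,:2].astype(np.float32)) if k.sum()>5 else 0)
E
```

```text
[529.63929019 261.09001818 179.90703972] [ 3.14104186e+00 -1.41243721e-03 -4.14572706e-02] 4.15 [-0.33  0.57 -0.27  1.71  0.19  0.89 -2.29]
jaw_knob 0.55 [536. 272.  80.] [299. 182.]
pink_wheel 0.92 [498. 277.  20.] [299. 206.]
pink_wheel 0.76 [590. 408.  -0.] [161. 116.]
pink_wheel 0.68 [456. 386.   3.] [200. 243.]
pad 0.81 [445. 134.   1.] [434. 243.]
pad 0.63 [582.  93.  -2.] [481. 111.]
pad 0.59 [496. 270.  -1.] [306. 203.]
((528.6348266601562, 271.17431640625), (58.87742233276367, 172.18231201171875), 87.24314880371094)
[523.48235045 260.57154648  85.11100625] [545.33441082 281.31331615  97.75432538]
wheel [464.36573927 247.25345217   1.07075079] [545.65040533 305.60147837 261.01649037]
pad 340 ((452.8418884277344, 125.13655090332031), (99.43944549560547, 79.98665618896484), 48.018463134765625)
```

Call:
move_arm([
  [0, 0, 0, 0.005, 0.011, -0.022, 0.06],
  [0, 0, 0, 0, 0, -0.04, 0.06],
  [0, 0, 0, 0, 0, -0.035, 0.055],
  [0, 0, 0, 0, 0, -0.015, 0.04],
  [0, 0, 0, 0, 0, 0, 0.03],
])

```text
clock: 4.85
eef_pos: [532.8, 272.9, 65.6]
tool_rot: [3.14, 0.002, -0.039]
force: [0.3, 0.7, 0.8]
width: 29.9
gripper_force: 0.0
```

Call:
move_arm([
  [0, 0, 0, 0, 0, 0, 0.015],
  [0, 0, 0, 0, 0, 0, 0.01],
  [0, 0, 0, 0, 0, 0, 0.01],
  [0, 0, 0, 0, 0, 0, 0.01],
  [0, 0, 0, 0, 0, 0, 0.01],
])

```text
clock: 5.35
eef_pos: [534.0, 274.0, 67.4]
tool_rot: [-3.141, -0.001, -0.039]
force: [-0.1, -0.0, 0.6]
width: 10.0
gripper_force: 0.0
```

```bash
python3 - <<'E'
from h import *
a,_=eyes.get_image('side'); b,_=eyes.get_image('wrist')
a=cv2.resize(a[245:345,250:400],(600,400),interpolation=cv2.INTER_CUBIC); cv2.imwrite('pics/k.png',np.vstack([a[:300],cv2.resize(b[120:320,120:520],(600,300))]))
s=telemetry.read_state(); print(s['width'],s['gripper_force'],s['eef_pos'])
E
```

```text
10.115053993994074 0.0 [533.77731614 273.86495022  67.03014174]
```

View pics/k.png

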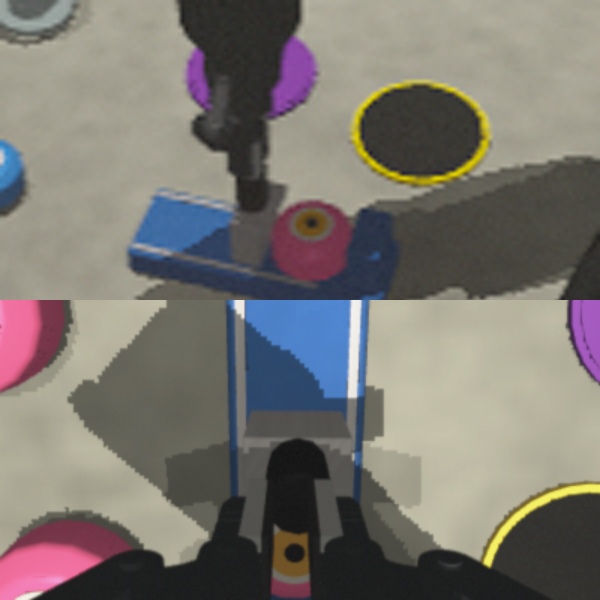

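The wrist crop shows the knob at (297,470), just ahead (+x) of the pads, so it slipped forward while the fingers closed. With the fingers now behind it, I can push it +x.

Call:
move_arm([
  [0, 0, 0, 0.006, 0, 0, 0.01],
  [0, 0, 0, 0.006, 0, 0, 0.01],
  [0, 0, 0, 0.006, 0, 0, 0.01],
  [0, 0, 0, 0.006, -0.001, 0, 0.01],
  [0, 0, 0, 0, 0, 0, 0.01],
])

```text
clock: 5.95
eef_pos: [559.0, 272.3, 66.6]
tool_rot: [3.142, -0.001, -0.04]
force: [0.4, -0.7, 0.3]
width: 9.7
gripper_force: 0.0
```

```bash
cat > k.py <<'E'
from h import *
s=telemetry.read_state(); print(s['eef_pos'],s['tool_rot'],s['clock'],s['force'],s['width'])
for n in ['side','scene']:
    c,im,d,P,hsv=cloud(n)
    for r in finder.pinpoint(n,'jaw_knob')[:2]: print(n,r['confidence'],w(n,r['location'],c).round())
    for r in finder.pinpoint(n,'pink_wheel')[:3]: print('wh',r['confidence'],w(n,r['location'],c).round())
    k=(P[:,0]>500)&(P[:,0]<640)&(abs(P[:,1]-272)<17)&(P[:,2]>40)&(P[:,2]<56)&(hsv[:,1]<80)
    print(n,'jaw',k.sum(),P[k].min(0).round(),P[k].max(0).round())
E
python3 k.py
```

```text
[559.00820536 272.28949723  66.60198564] [ 3.14157506e+00 -9.14288410e-04 -4.02701696e-02] 5.95 [ 0.38516252 -0.7444287   0.28898758] 9.74003007687925
side 0.75 [532. 268.  81.]
side 0.32 [770.  62.   2.]
wh 0.84 [595. 407.   1.]
wh 0.78 [455. 384.  -0.]
wh 0.69 [531. 266.  82.]
side jaw 28 [502. 256.  41.] [542. 289.  55.]
scene 0.55 [534. 267.  74.]
wh 0.72 [454. 383.  -2.]
wh 0.67 [595. 405.   3.]
wh 0.62 [493. 268.  19.]
scene jaw 37 [502. 255.  41.] [548. 289.  56.]
```

```bash
python3 - <<'E'
from h import *
a,_=eyes.get_image('side'); b,_=eyes.get_image('scene'); e,_=eyes.get_image('wrist')
a=cv2.resize(a[230:345,250:400],(600,460),interpolation=cv2.INTER_CUBIC)[:,:400]
b=cv2.resize(b[170:270,310:410],(400,400),interpolation=cv2.INTER_CUBIC)
e=cv2.resize(e[80:380,120:520],(400,300))
o=np.zeros((590,800,3),np.uint8);o[:460,:400]=a;o[:400,400:]=b; o[400:590,400:]=e[110:]
cv2.imwrite('pics/k2.png',o)
E
```

```text
(no output)
```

View pics/k2.png

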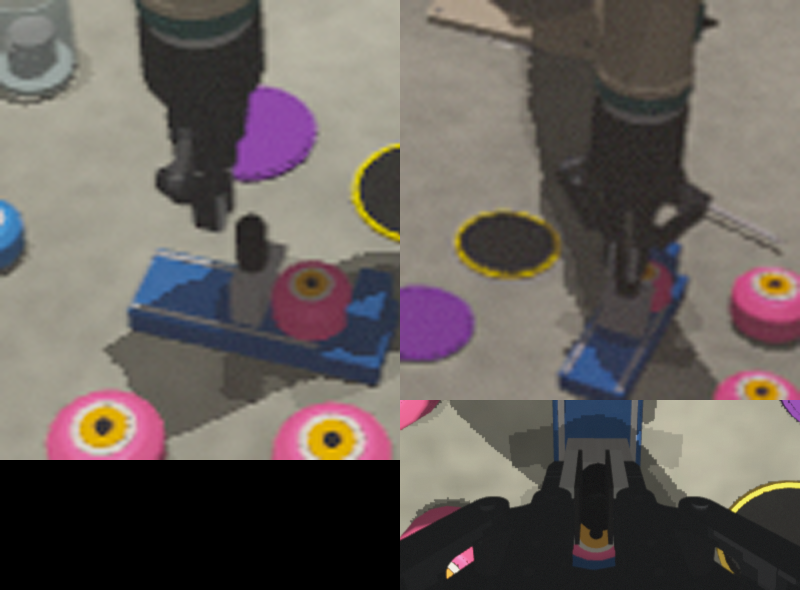

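```bash
python3 - <<'E'
from h import *
for n in ['side','scene','wrist']:
    c,im,d,P,hsv=cloud(n)
    k=(abs(P[:,0]-559)<14)&(abs(P[:,1]-272)<25)&(P[:,2]>66)&(P[:,2]<180)
    print(n,k.sum(),np.sort(P[k][:,2])[:12].round())
    q=P[k]; q=q[np.argsort(q[:,2])[:10]]; print(q.round())
    print(n,'px of TCP',px(n,[559,272,67],c))
    for z in range(60,150,10):
        m=(abs(P[:,0]-552)<45)&(abs(P[:,1]-272)<25)&(abs(P[:,2]-z)<5); print(z,m.sum(),P[m].min(0).round()[:2] if m.sum() else '',P[m].max(0).round()[:2] if m.sum() else '')
E
```

```text
side 118 [ 98.  98. 101. 102. 103. 103. 105. 105. 106. 106. 107. 107.]
[[550. 279.  98.]
 [549. 265.  98.]
 [546. 264. 101.]
 [546. 282. 102.]
 [548. 266. 103.]
 [568. 281. 103.]
 [549. 282. 105.]
 [550. 286. 105.]
 [555. 288. 106.]
 [568. 281. 106.]]
side px of TCP (np.float64(303.0648330306246), np.float64(292.47728360341176))
60 93 [514. 252.] [543. 292.]
70 23 [517. 266.] [542. 284.]
80 22 [523. 273.] [541. 282.]
90 26 [522. 260.] [543. 282.]
100 40 [522. 262.] [568. 284.]
110 27 [545. 264.] [568. 291.]
120 28 [545. 261.] [562. 293.]
130 18 [545. 263.] [564. 291.]
140 12 [543. 260.] [548. 292.]
scene 187 [ 77.  78.  85.  88.  89.  92.  98. 101. 102. 104. 106. 106.]
[[545. 275.  77.]
 [548. 272.  78.]
 [547. 268.  85.]
 [549. 272.  88.]
 [547. 268.  89.]
 [546. 267.  92.]
 [564. 283.  98.]
 [566. 262. 101.]
 [564. 268. 102.]
 [555. 269. 104.]]
scene px of TCP (np.float64(364.67218564804733), np.float64(245.33316318531996))
60 51 [516. 253.] [549. 292.]
70 12 [534. 261.] [544. 282.]
80 10 [535. 268.] [548. 283.]
90 4 [541. 267.] [549. 272.]
100 8 [530. 262.] [566. 283.]
110 22 [555. 257.] [572. 289.]
120 30 [547. 255.] [574. 293.]
130 27 [541. 255.] [571. 293.]
140 21 [544. 248.] [574. 293.]
wrist 9092 [66. 67. 67. 67. 68. 69. 69. 70. 70. 70. 70. 71.]
[[545. 272.  66.]
 [545. 271.  67.]
 [545. 270.  67.]
 [545. 272.  67.]
 [545. 271.  68.]
 [545. 270.  69.]
 [545. 271.  69.]
 [545. 270.  70.]
 [545. 273.  70.]
 [545. 271.  70.]]
wrist px of TCP (np.float64(314.0862625989898), np.float64(231.5186801837039))
60 188 [540. 251.] [546. 290.]
70 172 [541. 267.] [546. 279.]
80 196 [541. 267.] [546. 278.]
90 290 [524. 268.] [546. 279.]
100 962 [524. 258.] [570. 287.]
110 668 [551. 254.] [570. 291.]
120 889 [547. 254.] [570. 291.]
130 826 [546. 254.] [570. 291.]
140 1863 [545. 247.] [573. 297.]
```

All three cameras put the fingertips at z≈99 mm while the reported TCP is 67 mm. The real tips are therefore about 32 mm shorter than reported, and the fingers passed over the knob, which is still at x=534. From here I'll plan with true tip z = reported z + 32, and regrasp lower in small steps while watching the force.

Call:
move_arm([
  [0, 0, 0, 0, 0, 0.02, 0.045],
  [0, 0, 0, -0.012, 0, 0, 0.045],
  [0, 0, 0, -0.012, 0, 0, 0.045],
  [0, 0, 0, 0, 0, 0, 0.045],
  [0, 0, 0, 0, 0, -0.02, 0.045],
])

```text
clock: 7.05
eef_pos: [536.1, 274.2, 68.9]
tool_rot: [-3.138, -0.005, -0.039]
force: [0.0, 0.2, -0.3]
width: 44.8
gripper_force: 0.0
```

Call:
move_arm([
  [0, 0, 0, 0, 0, -0.01, 0.045],
  [0, 0, 0, 0, 0, -0.01, 0.045],
  [0, 0, 0, 0, 0, -0.01, 0.045],
  [0, 0, 0, 0, 0, 0, 0.03],
  [0, 0, 0, 0, 0, 0, 0.01],
])

```text
clock: 7.55
eef_pos: [533.4, 271.4, 36.4]
tool_rot: [3.139, 0.001, -0.039]
force: [1.3, -0.5, -7.8]
width: 20.1
gripper_force: 58.9
```

Call:
move_arm([
  [0, 0, 0, 0, 0, 0, 0.01],
  [0, 0, 0, 0, 0, 0, 0.01],
])

```text
clock: 7.75
eef_pos: [533.4, 271.5, 36.4]
tool_rot: [3.14, 0.001, -0.039]
force: [0.5, -3.2, -6.2]
width: 20.2
gripper_force: 59.0
```

Knob gripped at 59 N. Opening the jaw by about 44 mm.

Call:
move_arm([
  [0, 0, 0, 0.011, 0, 0, 0.01],
  [0, 0, 0, 0.011, -0.001, 0, 0.01],
  [0, 0, 0, 0.011, 0, 0, 0.01],
  [0, 0, 0, 0.011, -0.001, 0, 0.01],
  [0, 0, 0, 0, 0, 0, 0.01],
])

```text
clock: 8.25
eef_pos: [579.8, 269.5, 36.4]
tool_rot: [3.141, -0.002, -0.041]
force: [2.1, -4.8, -6.4]
width: 20.7
gripper_force: 59.8
```

Call:
move_arm([
  [0, 0, 0, 0, 0, 0, 0.045],
  [0, 0, 0, 0, 0, 0, 0.045],
  [0, 0, 0, 0, 0, 0.04, 0.045],
  [0, 0, 0, 0, 0, 0.045, 0.08],
  [0, 0, 0, 0, 0, 0.025, 0.08],
])

```text
clock: 8.75
eef_pos: [579.2, 274.0, 151.5]
tool_rot: [-3.136, -0.006, -0.037]
force: [0.5, 0.7, 0.1]
width: 72.4
gripper_force: 0.0
```

Call:
move_arm([
  [0, 0, 0, -0.04, 0.0, 0, 0.08],
  [0, 0, 0, -0.04, 0.002, 0, 0.08],
  [0, 0, 0, 0, 0, 0, 0.08],
  [0, 0, 0, 0, 0, 0, 0.08],
])

```text
clock: 9.15
eef_pos: [497.2, 274.8, 148.2]
tool_rot: [-3.139, -0.002, -0.036]
force: [0.9, -0.1, 0.8]
width: 80.1
gripper_force: 0.0
```

```bash
cat > v.py <<'E'
from h import *
s=telemetry.read_state(); print(s['eef_pos'],s['tool_rot'],s['clock'],s['force'],s['width'])
for n in ['side','wrist']:
    c,im,d,P,hsv=cloud(n)
    for t in ['jaw_knob','pink_wheel','pad']:
        for r in finder.pinpoint(n,t)[:3]: print(n,t,round(r['confidence'],2),w(n,r['location'],c).round())
    k=(abs(P[:,0]-494)<40)&(abs(P[:,1]-273)<40)&(hsv[:,0]>150)&(hsv[:,1]>80)&(P[:,2]<70); print('wheel',P[k].min(0).round(),P[k].max(0).round())
    k=(abs(P[:,0]-447)<70)&(abs(P[:,1]-128)<70)&(hsv[:,0]>22)&(hsv[:,0]<35)&(hsv[:,1]>130)&(P[:,2]<15); print('pad',k.sum(),cv2.minEnclosingCircle(P[k][:,:2].astype(np.float32)) if k.sum()>5 else 0)
E
python3 v.py
```

```text
[497.24258254 274.80196546 148.15245538] [-3.13922398e+00 -2.21291416e-03 -3.60037804e-02] 9.15 [ 0.85456072 -0.11251225  0.84083041] 80.10385499272691
side jaw_knob 0.83 [576. 268.  84.]
side pink_wheel 0.94 [596. 409.   0.]
side pink_wheel 0.9 [491. 272.  14.]
side pink_wheel 0.76 [452. 381.   3.]
side pad 0.84 [446. 130.  -1.]
side pad 0.82 [586.  94.   2.]
wheel [467. 251.  19.] [524. 301.  56.]
pad 158 ((444.74163818359375, 126.75310516357422), 53.53412628173828)
wrist jaw_knob 0.8 [580. 266.  80.]
wrist pink_wheel 0.85 [455. 383.   2.]
wrist pink_wheel 0.79 [592. 405.   1.]
wrist pink_wheel 0.67 [498. 279.  24.]
wrist pad 0.81 [444. 133.   3.]
wrist pad 0.62 [584.  97.  -1.]
wrist pad 0.43 [321. 277.  -4.]
wheel [465. 247.  18.] [521. 302.  54.]
pad 1210 ((446.96112060546875, 129.6370391845703), 50.51679992675781)
```

Call:
move_arm([
  [0, 0, 0, -0.003, -0.001, -0.04, 0.074],
  [0, 0, 0, 0, 0, -0.045, 0.074],
  [0, 0, 0, 0, 0, -0.04, 0.074],
  [0, 0, 0, 0, 0, -0.02, 0.074],
  [0, 0, 0, 0, 0, 0, 0.074],
])

```text
clock: 10.05
eef_pos: [492.5, 270.4, -1.4]
tool_rot: [3.138, 0.005, -0.039]
force: [-0.3, 0.5, 0.6]
width: 74.5
gripper_force: 0.0
```

Call:
move_arm([
  [0, 0, 0, 0, 0, -0.008, 0.074],
  [0, 0, 0, 0, 0, -0.005, 0.074],
  [0, 0, 0, 0, 0, 0, 0.06],
  [0, 0, 0, 0, 0, 0, 0.04],
  [0, 0, 0, 0, 0, 0, 0.04],
])

```text
clock: 10.55
eef_pos: [495.5, 272.3, -10.1]
tool_rot: [-3.141, -0.002, -0.039]
force: [0.1, 0.4, 4.5]
width: 51.7
gripper_force: 62.9
```

Call:
move_arm([
  [0, 0, 0, 0, 0, 0, 0.04],
  [0, 0, 0, 0, 0, 0, 0.04],
])

```text
clock: 10.75
eef_pos: [495.4, 272.3, -10.1]
tool_rot: [-3.141, -0.002, -0.039]
force: [0.1, -0.7, 7.8]
width: 51.2
gripper_force: 63.1
```

Wheel gripped. Lifting it and carrying it to above the pad.

Call:
move_arm([
  [0, 0, 0, 0, 0, 0.02, 0.04],
  [0, 0, 0, 0, 0, 0.03, 0.04],
  [0, 0, 0, 0, 0, 0.03, 0.04],
  [0, 0, 0, 0, 0, 0.02, 0.04],
  [0, 0, 0, 0, 0, 0, 0.04],
])

```text
clock: 11.25
eef_pos: [496.7, 273.0, 91.8]
tool_rot: [-3.138, -0.005, -0.039]
force: [0.1, -0.7, -0.3]
width: 51.6
gripper_force: 63.2
```

Call:
move_arm([
  [0, 0, 0, -0.012, -0.036, 0, 0.04],
  [0, 0, 0, -0.012, -0.036, 0, 0.04],
  [0, 0, 0, -0.012, -0.036, 0, 0.04],
  [0, 0, 0, -0.012, -0.036, 0, 0.04],
  [0, 0, 0, 0, 0, 0, 0.04],
])

```text
clock: 11.75
eef_pos: [443.1, 121.1, 87.7]
tool_rot: [3.136, 0.006, -0.046]
force: [0.0, -0.6, -0.0]
width: 51.5
gripper_force: 63.2
```

```bash
python3 - <<'E'
from h import *
s=telemetry.read_state(); print(s['eef_pos'],s['tool_rot'],s['clock'],s['force'],s['width'],s['gripper_force'])
ims=[]
for n in ['side','scene']:
    c,im,d,P,hsv=cloud(n)
    k=(abs(P[:,0]-447)<60)&(abs(P[:,1]-128)<60)&(hsv[:,0]>150)&(hsv[:,1]>80)&(P[:,2]>30)&(P[:,2]<250); print('wheel',k.sum(),P[k].min(0).round(),P[k].max(0).round())
    u,v=map(int,px(n,[447,128,80],c)); ims.append(cv2.resize(im[v-50:v+50,u-50:u+50],(400,400),interpolation=cv2.INTER_CUBIC))
cv2.imwrite('pics/c.png',np.hstack(ims))
E
```

```text
[443.08645574 121.13453415  87.70354155] [ 3.13566475  0.00557713 -0.04556681] 11.75 [ 0.03175944 -0.57663485 -0.03890205] 51.54596977701448 63.217116077430546
wheel 92 [415. 103. 127.] [461. 162. 170.]
wheel 111 [424.  99. 126.] [477. 151. 168.]
```

View pics/c.png

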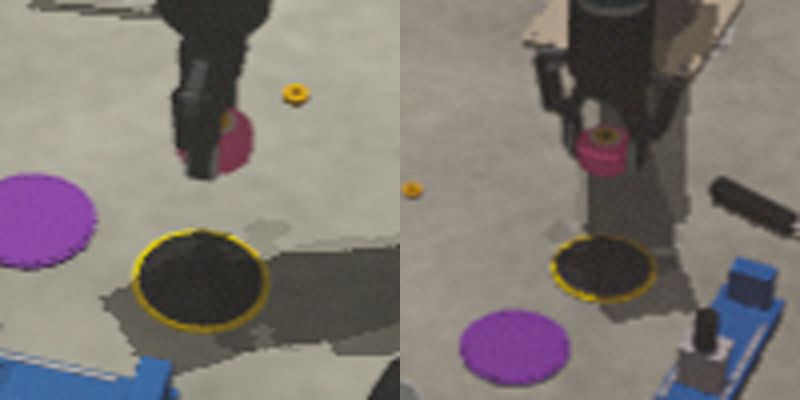

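Both views show the wheel held level above the black pad: side crop, wheel (215,140) over pad (200,280); scene crop, wheel (603,150) over pad (603,267). Lowering it.

Call:
move_arm([
  [0, 0, 0, 0, 0, -0.035, 0.04],
  [0, 0, 0, 0, 0, -0.035, 0.04],
  [0, 0, 0, 0, 0, -0.025, 0.04],
  [0, 0, 0, 0, 0, -0.008, 0.04],
  [0, 0, 0, 0, 0, 0, 0.04],
])

```text
clock: 12.35
eef_pos: [446.0, 129.4, -16.0]
tool_rot: [-3.141, 0.002, -0.036]
force: [0.5, 0.4, -0.3]
width: 51.7
gripper_force: 63.2
```

Call:
move_arm([
  [0, 0, 0, 0, 0, -0.005, 0.04],
  [0, 0, 0, 0, 0, -0.004, 0.04],
  [0, 0, 0, 0, 0, 0, 0.04],
])

```text
clock: 12.65
eef_pos: [447.2, 129.0, -23.2]
tool_rot: [-3.14, -0.001, -0.038]
force: [0.1, 0.0, 0.2]
width: 51.7
gripper_force: 63.2
```

Call:
move_arm([
  [0, 0, 0, 0, 0, -0.002, 0.04],
  [0, 0, 0, 0, 0, 0, 0.04],
  [0, 0, 0, 0, 0, 0, 0.04],
])

```text
clock: 12.95
eef_pos: [447.1, 128.3, -24.8]
tool_rot: [-3.141, -0.001, -0.039]
force: [-0.6, 0.2, -0.2]
width: 51.5
gripper_force: 63.2
```

Call:
move_arm([
  [0, 0, 0, 0, 0, -0.0015, 0.04],
  [0, 0, 0, 0, 0, 0, 0.04],
  [0, 0, 0, 0, 0, 0, 0.06],
  [0, 0, 0, 0, 0, 0, 0.07],
  [0, 0, 0, 0, 0, 0, 0.075],
])

```text
clock: 13.45
eef_pos: [446.7, 127.8, -26.8]
tool_rot: [3.142, -0.0, -0.039]
force: [-0.4, 0.0, 0.6]
width: 74.8
gripper_force: 0.0
```

Call:
move_arm([
  [0, 0, 0, 0, 0, 0.02, 0.075],
  [0, 0, 0, 0, 0, 0.04, 0.075],
  [0, 0, 0, 0, 0, 0.045, 0.075],
  [0, 0, 0, 0, 0, 0.045, 0.06],
  [0, 0, 0, 0, 0, 0.045, 0.045],
])

```text
clock: 13.95
eef_pos: [446.1, 127.6, 169.9]
tool_rot: [-3.142, 0.001, -0.039]
force: [0.7, -0.4, -0.4]
width: 47.1
gripper_force: 0.0
```

Call:
move_arm([
  [0, 0, 0, 0.02, -0.035, 0.03, 0.045],
  [0, 0, 0, 0.02, -0.035, 0.03, 0.045],
  [0, 0, 0, 0.02, -0.04, 0.02, 0.045],
  [0, 0, 0, 0.02, -0.04, 0, 0.045],
  [0, 0, 0, 0.015, -0.03, 0, 0.045],
])

```text
clock: 14.45
eef_pos: [542.5, -55.4, 248.6]
tool_rot: [3.14, -0.002, -0.042]
force: [-0.2, -0.4, 0.0]
width: 45.1
gripper_force: 0.0
```

```bash
python3 - <<'E'
from h import *
s=telemetry.read_state(); print(s['eef_pos'],s['tool_rot'],s['clock'],s['force'],s['width'],s['qpos'].round(2))
for n in ['side','scene']:
    c,im,d,P,hsv=cloud(n)
    for t in ['pink_wheel','pad','guard_bar','guard_hinge','jaw_knob']:
        for r in finder.pinpoint(n,t)[:3]: print(n,t,round(r['confidence'],2),w(n,r['location'],c).round())
    k=(abs(P[:,0]-447)<50)&(abs(P[:,1]-128)<50)&(hsv[:,0]>150)&(hsv[:,1]>80)&(P[:,2]<70); print('wheel',k.sum(),P[k].min(0).round(),P[k].max(0).round())
    k=(abs(P[:,0]-596)<120)&(abs(P[:,1]+179)<15)&(P[:,2]<115)&(P[:,2]>90)&(hsv[:,2]<70)
    if k.sum()>5: print('bar',k.sum(),P[k].mean(0).round(),P[k].min(0).round(),P[k].max(0).round(),cv2.fitLine(P[k].astype(np.float32),cv2.DIST_L2,0,.01,.01)[:3].T.round(3))
E
```

```text
[542.49901566 -55.42010524 248.5748767 ] [ 3.14012640e+00 -1.65100210e-03 -4.19976368e-02] 14.45 [-0.24647547 -0.37247201  0.02004758] 45.05785538170912 [ 0.45  0.47 -0.59  1.74  0.3   1.02 -1.87]
side pink_wheel 0.87 [456. 382.  -2.]
side pink_wheel 0.8 [592. 406.  -0.]
side pink_wheel 0.2 [ 607. -332.  190.]
side pad 0.97 [587.  96.   1.]
side pad 0.69 [444. 129.  -3.]
side pad 0.19 [732. 248.  -1.]
side guard_bar 0.69 [ 597. -179.  100.]
side guard_hinge 0.65 [ 608. -332.  188.]
side jaw_knob 0.73 [580. 271.  81.]
wheel 217 [417.  92.   2.] [478. 156.  41.]
bar 128 [ 597. -176.  106.] [ 536. -189.   96.] [ 656. -167.  114.] [[0.998 0.058 0.004]]
scene pink_wheel 0.61 [453. 381.  -0.]
scene pink_wheel 0.5 [448. 124.   3.]
scene pink_wheel 0.38 [582. 264.  78.]
scene pad 0.82 [588.  95.   2.]
scene pad 0.52 [447. 126.   2.]
scene guard_bar 0.97 [ 596. -181.  101.]
scene guard_bar 0.37 [583. 268.  75.]
scene guard_bar 0.27 [319. 276.   2.]
scene guard_hinge 0.65 [ 608. -322.  187.]
scene jaw_knob 0.75 [581. 270.  77.]
scene jaw_knob 0.35 [603. 513.  -4.]
wheel 120 [401.  90.  -1.] [476. 156.  39.]
bar 71 [ 611. -175.  108.] [ 545. -184.   98.] [ 659. -168.  113.] [[ 0.997  0.068 -0.029]]
```

The wheel is flat on the pad at about (447,126), z 4–36 mm, and the jaw is open with the knob at x≈580. The bar is at (597,-179,102), running about 4° off world x. Moving above it.

Call:
move_arm([
  [0, 0, 2, 0.018, -0.042, 0, 0.045],
  [0, 0, 2, 0.018, -0.042, 0, 0.045],
  [0, 0, 2.5, 0.019, -0.043, 0, 0.045],
  [0, 0, 0, 0, 0, -0.03, 0.045],
  [0, 0, 0, 0, 0, -0.02, 0.045],
])

```text
clock: 15.55
eef_pos: [596.2, -180.7, 196.3]
tool_rot: [-3.141, 0.001, 0.071]
force: [-0.1, 0.4, -0.5]
width: 44.8
gripper_force: 0.0
```

Call:
move_arm([
  [0, 0, 0, 0, 0, -0.03, 0.045],
  [0, 0, 0, 0, 0, -0.02, 0.045],
  [0, 0, 0, 0, 0, 0, 0.045],
  [0, 0, 0, 0, 0, 0, 0.045],
])

```text
clock: 15.95
eef_pos: [596.8, -178.5, 148.3]
tool_rot: [-3.141, -0.0, 0.075]
force: [0.0, 0.0, 1.2]
width: 45.2
gripper_force: 0.0
```

```bash
python3 - <<'E'
from h import *
s=telemetry.read_state(); print(s['eef_pos'],s['tool_rot'],s['clock'],s['force'],s['width'])
c,im,d,P,hsv=cloud('wrist'); cv2.imwrite('pics/w3.png',im)
for t in ['guard_bar','guard_hinge']:
    for r in finder.pinpoint('wrist',t)[:2]: print(t,round(r['confidence'],2),w('wrist',r['location'],c).round())
k=(abs(P[:,0]-597)<50)&(abs(P[:,1]+179)<20)&(P[:,2]<118)&(P[:,2]>92)
print('bar',k.sum(),P[k].mean(0).round(),P[k].min(0).round(),P[k].max(0).round(),cv2.fitLine(P[k].astype(np.float32),cv2.DIST_L2,0,.01,.01)[:3].T.round(3))
E
```

```text
[ 596.77465026 -178.52623719  148.30973677] [-3.14137287e+00 -2.77081698e-04  7.48706926e-02] 15.95 [0.04470881 0.04790254 1.20556735] 45.248455170208295
guard_bar 0.97 [ 599. -182.  100.]
bar 3251 [ 599. -179.  108.] [ 547. -199.  101.] [ 647. -169.  115.] [[ 0.997  0.077 -0.002]]
```

View pics/w3.png

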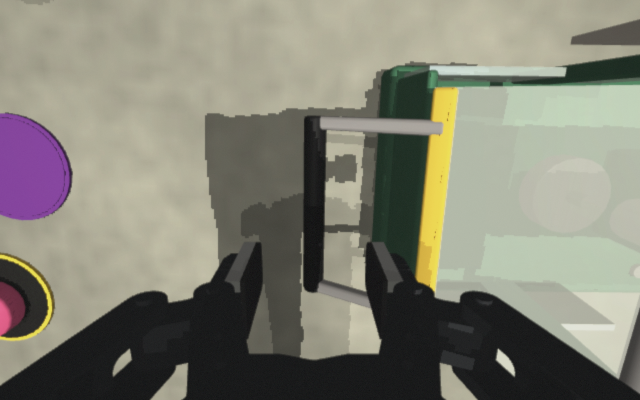

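The wrist view shows the bar at (313,205) midway between the fingers at (245,270) and (385,270), with the guard's yellow edge clear at (438,200). Going down and gripping.

Call:
move_arm([
  [0, 0, 0, 0.001, -0.001, -0.025, 0.042],
  [0, 0, 0, 0, 0, -0.025, 0.042],
  [0, 0, 0, 0, 0, -0.02, 0.042],
  [0, 0, 0, 0, 0, -0.014, 0.042],
  [0, 0, 0, 0, 0, -0.01, 0.042],
])

```text
clock: 16.6
eef_pos: [597.8, -179.9, 53.8]
tool_rot: [3.141, -0.001, 0.074]
force: [-0.1, -0.3, 0.5]
width: 42.0
gripper_force: 0.0
```

Call:
move_arm([
  [0, 0, 0, 0, 0, 0, 0.042],
  [0, 0, 0, 0, 0, 0, 0.02],
  [0, 0, 0, 0, 0, 0, 0.005],
  [0, 0, 0, 0, 0, 0, 0.005],
  [0, 0, 0, 0, 0, 0, 0.005],
])

```text
clock: 17.1
eef_pos: [598.3, -178.6, 55.2]
tool_rot: [-3.141, -0.002, 0.075]
force: [-1.7, 3.3, 6.2]
width: 11.5
gripper_force: 58.7
```

Bar gripped at 59 N. Raising the guard along its arc.

Call:
move_arm([
  [0, 0, 0, -0.0005, 0.007, 0.0135, 0.005],
  [0, 0, 0, -0.0005, 0.006, 0.014, 0.005],
  [0, 0, 0, -0.0005, 0.0045, 0.0145, 0.005],
  [0, 0, 0, 0, 0.0035, 0.015, 0.005],
  [0, 0, 0, 0, 0.002, 0.015, 0.005],
])

```text
clock: 17.6
eef_pos: [596.7, -156.0, 127.6]
tool_rot: [-3.141, -0.002, 0.075]
force: [5.6, 0.4, -5.1]
width: 11.8
gripper_force: 58.4
```

Call:
move_arm([
  [0, 0, 0, 0, 0.0005, 0.015, 0.005],
  [0, 0, 0, 0, -0.0005, 0.015, 0.005],
  [0, 0, 0, 0, -0.002, 0.015, 0.005],
  [0, 0, 0, 0, -0.0035, 0.015, 0.005],
])

```text
clock: 18.0
eef_pos: [597.0, -159.8, 187.9]
tool_rot: [-3.139, -0.003, 0.076]
force: [5.4, 5.6, -2.4]
width: 11.7
gripper_force: 58.7
```

Call:
move_arm([
  [0, 0, 0, 0.0005, -0.0045, 0.0145, 0.005],
  [0, 0, 0, 0.0005, -0.006, 0.014, 0.005],
  [0, 0, 0, 0.0005, -0.007, 0.0135, 0.005],
  [0, 0, 0, 0, 0, 0, 0.005],
  [0, 0, 0, 0, 0, 0, 0.005],
])

```text
clock: 18.5
eef_pos: [598.0, -174.9, 230.2]
tool_rot: [-3.136, -0.002, 0.077]
force: [3.0, 8.8, 0.6]
width: 11.5
gripper_force: 58.8
```

```bash
python3 - <<'E'
from h import *
s=telemetry.read_state(); print(s['eef_pos'],s['tool_rot'],s['clock'],s['force'],s['width'],s['gripper_force'])
ims=[]
for n in ['side','scene']:
    c,im,d,P,hsv=cloud(n)
    for t in ['guard_bar','guard_hinge','pink_wheel']:
        for r in finder.pinpoint(n,t)[:3]: print(n,t,round(r['confidence'],2),w(n,r['location'],c).round())
    for dz in [0]:
        k=(abs(P[:,0]-598)<75)&(abs(P[:,0]-598)>20)&(abs(P[:,1]+179)<15)&(P[:,2]<330)&(P[:,2]>230)&(hsv[:,2]<70)
        print('bar',k.sum(),P[k].mean(0).round(),np.median(P[k],0).round())
    k=(abs(P[:,0]-600)<90)&(P[:,1]<-170)&(P[:,1]>-330)&(P[:,2]>150)&(hsv[:,0]>22)&(hsv[:,0]<35)&(hsv[:,1]>150)
    print('yellow edge',k.sum(),np.median(P[k],0).round() if k.sum() else '')
    u,v=map(int,px(n,[600,-230,230],c)); ims.append(cv2.resize(im[max(v-65,0):max(v-65,0)+130,u-65:u+65],(400,400),interpolation=cv2.INTER_CUBIC))
cv2.imwrite('pics/g.png',np.hstack(ims))
E
```

```text
[ 597.95309265 -174.87826025  230.21082127] [-3.13610530e+00 -2.34018214e-03  7.70772523e-02] 18.5 [3.04317801 8.75174413 0.56360524] 11.521295702778822 58.77878487110138
side guard_bar 0.81 [ 595. -177.  269.]
side guard_hinge 0.83 [ 607. -333.  191.]
side pink_wheel 0.94 [453. 385.   2.]
side pink_wheel 0.64 [444. 127.   1.]
bar 105 [ 593. -172.  274.] [ 574. -172.  275.]
yellow edge 8 [ 534. -242.  238.]
scene guard_bar 0.68 [ 597. -177.  270.]
scene guard_hinge 0.61 [ 610. -331.  190.]
scene pink_wheel 0.69 [446. 124.   4.]
scene pink_wheel 0.55 [590. 405.   6.]
scene pink_wheel 0.51 [452. 379.  -1.]
bar 31 [ 630. -169.  276.] [ 639. -168.  277.]
yellow edge 40 [ 615. -238.  240.]
```

View pics/g.png

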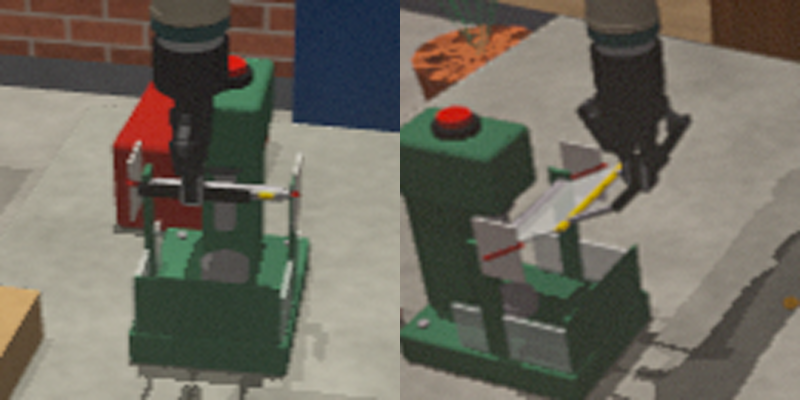

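The side crop shows the guard raised, with the bar at (200,190) in the fingers; the scene crop shows it nearly parallel to the red stripes. Measured bar height rose from about 102 to 270 mm, about 57°, because the bar slipped slightly in the grip. Adding about 7 mm.

Call:
move_arm([
  [0, 0, 0, 0, -0.0015, 0.0035, 0.005],
  [0, 0, 0, 0, -0.0015, 0.0035, 0.005],
  [0, 0, 0, 0, 0, 0, 0.005],
  [0, 0, 0, 0, 0, 0, 0.005],
])

```text
clock: 19.3
eef_pos: [598.2, -178.4, 237.0]
tool_rot: [-3.137, -0.003, 0.077]
force: [3.6, 8.4, 1.7]
width: 11.7
gripper_force: 58.7
```

```bash
python3 - <<'E'
from h import *
s=telemetry.read_state(); print(s['eef_pos'],s['clock'],s['force'],s['width'],s['gripper_force'])
for n in ['side','scene']:
  for i in range(3):
    c,im,d,P,hsv=cloud(n)
    for r in finder.pinpoint(n,'guard_bar')[:1]: print(n,round(r['confidence'],2),w(n,r['location'],c).round(1))
    k=(abs(P[:,0]-598)<75)&(abs(P[:,0]-598)>20)&(abs(P[:,1]+179)<15)&(P[:,2]<330)&(P[:,2]>230)&(hsv[:,2]<70)
    k2=(abs(P[:,0]-600)<90)&(P[:,1]<-170)&(P[:,1]>-330)&(P[:,2]>150)&(hsv[:,0]>22)&(hsv[:,0]<35)&(hsv[:,1]>150)
    print('bar',P[k].mean(0).round(1),'edge',k2.sum(),np.median(P[k2],0).round(1))
print(telemetry.read_state()['eef_pos'])
E
```

```text
[ 598.17299192 -178.43265016  237.02749713] 19.3 [3.63610809 8.44811295 1.66816628] 11.683914921100618 58.71015429496765
side 0.74 [ 596.3 -179.7  274.6]
bar [ 594.2 -176.3  280.2] edge 9 [ 535.4 -244.5  244.5]
side 0.6 [ 596.5 -180.6  276.8]
bar [ 593.9 -176.   280.3] edge 8 [ 535.5 -243.4  244.5]
side 0.56 [ 594.  -182.3  275.1]
bar [ 594.5 -176.2  280.2] edge 9 [ 535.3 -244.3  244.1]
scene 0.69 [ 598.1 -178.   273.8]
bar [ 628.3 -173.2  282.6] edge 36 [ 614.2 -239.7  245.5]
scene 0.92 [ 596.1 -178.6  278.4]
bar [ 629.4 -172.8  282.8] edge 40 [ 614.5 -240.4  244.4]
scene 0.67 [ 598.3 -176.   279.5]
bar [ 628.4 -173.5  282. ] edge 38 [ 610.5 -240.9  244.4]
[ 598.14528822 -178.4713833   236.98421687]
```

The bar is at z≈276–277 mm, about 59.5° open, straight above its closed place, and the grip is stable. Handing in.

```bash
python3 -c "
from cell import ctrl
print(ctrl.finish_job())"
```

```text
the job is handed in; nothing more can be done
None
```

Handed in at about 20 s: the jaw is open about 43–45 mm, the small pink wheel is flat on the black pad, and the guard is held at about 60° (bar measured at 276–277 mm), button untouched; the first knob grasp missed because the cameras showed the fingertips about 32 mm above the reported TCP, which I allowed for from then on.

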